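# Put the tin away and close the box lid

## Robot

A 6-joint arm with a two-finger parallel gripper is mounted at the origin on a cart in front of the work surface, level with it; the furniture and walls round the work are solid. World frame = base frame: x ahead of the robot, y to its left, z up, the work surface at z = 0. Lengths are in m, angles in rad, forces in N, time in s.
With the tool pointing down it reaches from about 0.275 to 0.725 m from the base axis. Payload 15.9 kg.
Tool frame: the origin (TCP) lies at the centre of the arm's flange, where the gripper is bolted on; the fingertips stand 173 mm ahead of it and the grasp point (between the pads) lies 155 mm ahead of it (r.grasp_offset is the distance from the TCP to the grasp point, in m); z points along the fingers, y is the line along which they close (so a half turn about z gives the same grasp; the last joint's range is limited). The gripper opens to 85 mm and grips with 20 to 120 N. Pads are 22 mm wide; open, the fingers measure 114 mm over their backs; the gripper's body (76 mm by 85 mm) begins 54 mm behind the grasp point. The pads swing forward as they close: fully open they stand 13 mm farther back than shut.
Start: joints at [1.338, 0.213, -0.034, 1.323, 0, 1.571], TCP at [0.115, 0.486, 0.405] pointing down, gripper open.
Joint ranges: [-2.98, 2.98], [-0.74, 1.72], [-1.14, 1.35], [-2.1, 2.04], [-1.57, 1.44], [-3.14, 3.14]. Speed limits (rad/s): [1.89, 1.89, 2.39, 2.57, 3.14, 3.14].

## Interface

Orientations are given as a unit quaternion [x, y, z, w].
In Python, from cell import r, cams gives the robot as it stands.
- The arm moves only by the tool apply_moves, never from a script. Its argument "increments" is a list of rows, each a list of 7 numbers: the finger opening in m, from 0 to 0.0854, then the shift along the tool's x, y, z in m, then the turn, a rotation vector about the tool's x, y, z in degrees. In form: [[claw, dx, dy, dz, ax, ay, az], ...]. A call has 1 to 5 rows; each row shifts and turns the commanded pose from where the row before left it, along the tool's axes as they then stand; what a row does not reach is not made up. A row lasts 1/12 s, in which the tool goes at most 41.7 mm and 7.16 degrees, less where a joint would pass 70% of its speed; a pose out of reach is approached as far as the arm can. A call is refused whole if a number of a shift passes 0.0417 or a number of a turn 7.16, either way. A call with a gripper value outside its range is refused whole. The fingers move at their own pace and stop on an object; "force" is the grip in N (left out, the last holds). Time passes only in rows, so rows that do not move let the fingers close. It gives the time, the measured TCP pose, the force, the opening and the grip force at its end, in the units of the state.
- r.sense(): the state, without advancing time (a new reading comes with each control period).
- cams.snapshot(name): name is "side" or "top"; returns a dict with "color" (480x640x3 uint8, blue, green, red), "mtx" (3x3 intrinsics, pixels), "rvec" (rotation vector, rad) and "tvec" (3), from world to camera coordinates, as OpenCV has them. Camera axes: x right, y down, z forward; pixel columns grow to the right and rows downward; lengths in m; the calibration is good to about 2 mm. A picture is of the moment at which its call begins. There is no depth.
- r.job_done(): hands the job in; it is judged then, once.
The state is a dict: "t": time; "joint_positions": joint angles; "joint_velocities": joint speeds; "joint_torque": joint torques, N m; "eef_pos": TCP position; "tool_rot": TCP orientation; "contact_force": force on the tool from outside, world axes, zero at the start; "ft_torque": the same for the moment, N m; "width": finger opening in m; "grasp_force": force on a finger pad.
Only numpy, scipy, OpenCV 4.12 (cv2) and the standard library are available. Lean on these libraries where they do the work, as an engineer would, in place of code of your own. Each camera call takes 0.05 s, during which the arm holds its last target. There are 200 camera calls.

## Task

Put the small metal tin away: take it from its wooden stand and set it down upright on the floor of the narrow wooden box without dropping it in; the box is too narrow for fingers beside the tin's broad faces, so put the tin down on the counter on the way and take it again by its narrow ends. Then lower the box's hinged lid gently, without letting it slam, until it is fully shut. Leave the two glasses and the card terminal as they stand.

Things in the scene. Friction and masses are not known exactly. Their poses are not given: they have to be found in the camera images.
- tin: loose plain metal tin, a block 40 (its x) x 56 (its y) x 50 mm tall, about 0.22 kg; origin at the centre of its underside, z up. Its broad faces (56 mm wide) look along its x, its narrow ends (40 mm wide) along its y. It starts upright in the stand.
- stand: fixed light wooden stand, foot 60 (x) x 96 (y) x 8 mm; at its +y and -y ends two upright cheeks, 14 mm thick, 48 mm long in x, 64 mm apart inside, reach 58 mm above the counter. The tin stands on the foot between them, its ends facing the cheeks and its top level with them, so it can be gripped there only across its x (40 mm). Origin at the centre of the underside.
- bin: fixed narrow wooden box, 136 (x) x 62 (y) x 66 mm tall, walls and floor 6 mm, inside 124 x 50 x 60 mm deep; origin at the centre of the underside, z up. The tin fits only with its 56 mm side along the box's x. The lid is hinged on the top of the +x end; +x points roughly away from the robot.
- bin_floor (a point): centre of the box's inner floor, 6 mm above the counter; axes as bin
- lid (a joint): angle of the box's lid in rad: 0 is shut flat on the rim, 1.57 stands straight up, it opens to 2.1. The hinge is stiff: the lid stays where it is left, and takes about 2 N at its free end to move.
- lid_hinge (a point): middle of the lid's hinge line (parallel to the box's y), 68 mm along +x from the box's centre, 66 mm above the counter. The lid is a flat board 150 mm long from hinge to free end, 62 wide, 8 thick, no knob; shut, it overhangs the box's -x end by 14 mm. Axes turn with the lid: z is its outward normal, -x points to the free end.
- lid_lip (a point): middle of the lid's free edge, on its outer (upper when shut) face, 150 mm from the hinge; axes as lid_hinge
- glass_r: bystander: upside-down clear glass tumbler, 69 mm across, 88 mm tall, beside the box; origin at the centre of its underside
- glass_l: bystander: upside-down clear glass tumbler, 69 mm across, 88 mm tall, beside the stand; origin at the centre of its underside
- terminal: bystander: black card terminal lying flat, 165 x 74 x 24 mm, behind the box to the right; origin at the centre of its underside

How it is judged:
By the outcome, as a careful person would: the job done as asked, in the order asked, and still so for the second after the job is handed in, with the robot touching nothing.
It also fails if it takes over 72 s, if anything falls off the work surface, if the arm or the gripper's body presses on something with over 40 N, if the wrist force passes 120 N, or if a joint passes its speed limit or range.

## Working session

There is one attempt and no reset: what is moved stays moved. The work goes in short steps, Python scripts to look and compute and a tool call to move; the robot and the scene stay as the last step left them, time stands still between calls to the robot, and variables do not carry over. Pictures are saved under pics/ and viewed, at most 11 in all, crops included, and the job is handed in when it is done.

Besides the shell and the picture viewer there is one more tool, called after ">>>" as name(argument=value, ...) on one line, values as JSON. apply_moves: Moves the arm, as the interface text tells. Its arguments: {"type":"object","properties":{"increments":{"type":"array"},"force":{"type":"number"}},"required":["increments"]}

```bash
ls; mkdir -p pics; python3 - <<'E'
from cell import r,cams
import cv2,numpy as np
for n in ("side","top"):
    s=cams.snapshot(n); cv2.imwrite(f"pics/{n}0.png",s["color"]); np.savez(f"{n}.npz",m=s["mtx"],r=s["rvec"],t=s["tvec"])
    R=cv2.Rodrigues(np.array(s["rvec"],float))[0]; print(n,-R.T@np.ravel(s["tvec"]),R[2])
s=r.sense();print(s,r.grasp_offset)
E
```

```text
pics
side [-0.64323431  1.13879029  1.09333335] [ 0.64463291 -0.55229372 -0.52860199]
top [0.40194494 0.08104482 1.76864701] [ 0.10692166  0.01110168 -0.99420547]
{'t': 0.1, 'joint_positions': array([ 1.33802129e+00,  2.13295059e-01, -3.49564008e-02,  1.32347524e+00,
       -2.38983044e-07,  1.57079847e+00]), 'joint_velocities': array([-0.000793  ,  0.0001143 ,  0.0041618 , -0.0012931 , -0.00090891,
       -0.00085252]), 'joint_torque': array([ 1.53231340e-03, -6.87244177e+01,  4.87809026e+01,  1.20439436e-02,
        1.11411455e-04,  7.41727013e-05]), 'eef_pos': array([0.11531209, 0.4864001 , 0.40428736]), 'tool_rot': array([ 1.16125982e-01,  9.93234383e-01, -4.62052211e-04, -5.39004468e-05]), 'contact_force': array([ 1.2728858 , -1.22748533, -0.06902566]), 'ft_torque': array([ 0.00289339,  0.00837867, -0.00325166]), 'grasp_force': 0.0, 'width': 0.0848971396268269} 0.1547
```

View pics/top0.png

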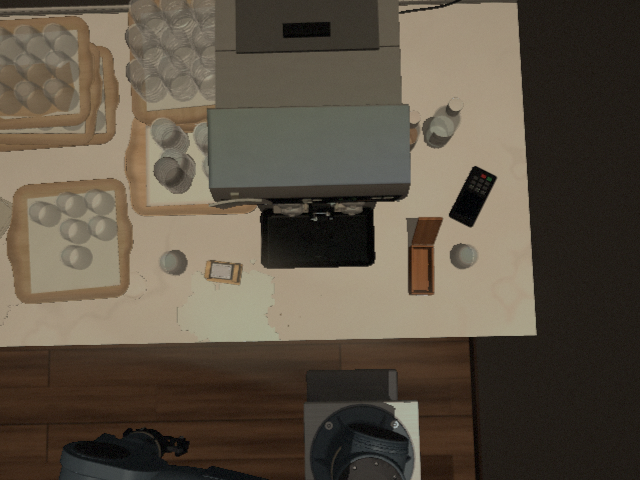

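View pics/side0.png

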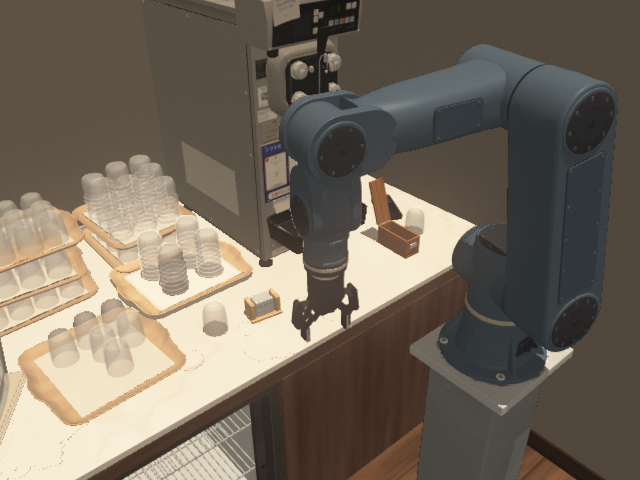

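Top view: stand with the tin near (223,271), box near (422,270) with its lid raised toward +x, glasses at (173,262) and (463,255), terminal at (473,196). Next I need enlarged crops.

```bash
python3 - <<'E'
import cv2,numpy as np
t=cv2.imread("pics/top0.png");s=cv2.imread("pics/side0.png")
def c(i,x,y,w,h,k): return cv2.resize(i[y:y+h,x:x+w],None,fx=k,fy=k,interpolation=cv2.INTER_CUBIC)
a=np.hstack([c(t,195,245,60,55,6),c(t,395,210,50,55,6)])  # 
b=np.hstack([c(s,238,280,50,45,8),c(s,365,175,60,90,4)[:360,:260]])
A=np.hstack([c(t,200,250,48,45,8),c(t,400,210,48,90,8)[:360]])
im=np.zeros((600,800,3),np.uint8)
im[0:300,0:400]=c(t,200,252,50,37.5.__int__()+1,8)[:300,:400]   # top stand origin(200,252) x8
im[0:600,400:800]=0
im[0:570,400:680]=c(t,403,210,40,82,7)[:570,:280]               # top bin origin (403,210) x7
im[300:600,0:400]=c(s,240,284,50,38,8)[:300,:400]              # side stand origin (240,284)
cv2.imwrite("pics/c1.png",im)
cv2.imwrite("pics/c2.png",c(s,362,172,75,92,6.5)[:598,:487])
E
```

```text
(no output)
```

View pics/c1.png

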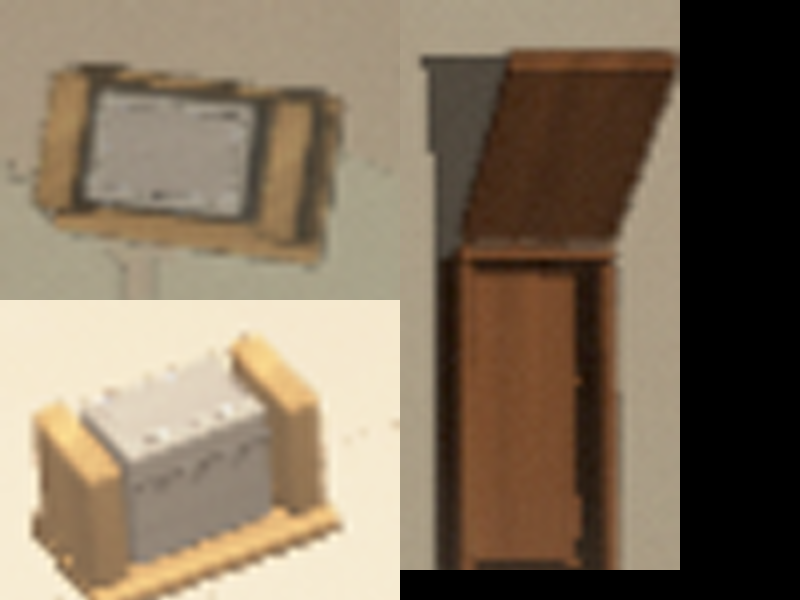

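View pics/c2.png

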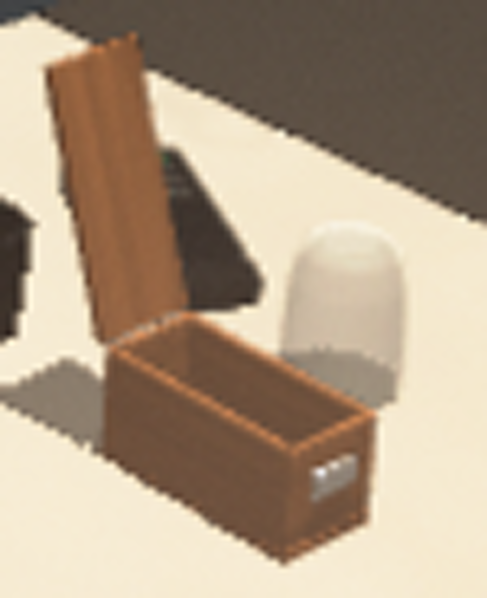

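The crops give the corners of the stand, the tin top (c1), the box rim and the lid's free end at c2 (48,68)/(137,37). I'll fit the poses to these corners in both views.

```bash
cat > h.py <<'E'
import cv2,numpy as np
from scipy.optimize import least_squares
C={n:np.load(f"{n}.npz") for n in("side","top")}
def proj(n,P): c=C[n]; return cv2.projectPoints(np.array(P,float).reshape(-1,1,3),c['r'],c['t'],c['m'],None)[0].reshape(-1,2)
def rz(P,x,y,a): P=np.array(P,float); c,s=np.cos(a),np.sin(a); return np.c_[x+c*P[:,0]-s*P[:,1],y+s*P[:,0]+c*P[:,1],P[:,2]]
def px(uv,o,k): return np.array(o)+(np.array(uv,float)+.5)/k-.5
def fit(obs,x0,model=None):
    # obs: list of (cam, localpts(m), pixels)
    f=lambda p:np.concatenate([(proj(n,rz(model(P,p) if model else P,*p[:3]))-q).ravel() for n,P,q in obs])
    s=least_squares(f,x0,loss='soft_l1'); return s.x,f(s.x).reshape(-1,2)
E
python3 - <<'E'
from h import *
np.set_printoptions(precision=4,suppress=True)
tp=lambda L:px(L,(200,252),8); 
sp=lambda L:px(np.array(L)-[0,300],(240,284),8)
z=.058
ck=[(.024,.046,z),(-.024,.046,z),(.024,-.046,z),(-.024,-.046,z)]
foot=[(-.03,-.048,0.004)]
p,e=fit([("top",ck+foot,tp([(52,68),(36,205),(318,92),(303,242),(318,265)])),
 ("side",ck+[(-.024,.032,z),(-.03,-.048,0.008)],sp([(35,415),(95,490),(258,335),(320,400),(122,468),(342,518)]))],[.4,.4,0]);print("stand",p,e.tolist())
tn=[(.02,.028,z),(.02,-.028,z),(-.02,.028,z),(-.02,-.028,z)]
p,e=fit([("top",tn,tp([(97,91),(256,100),(85,207),(248,219)])),("side",tn,sp([(82,410),(222,352),(127,458),(270,405)]))],[.4,.4,0]);print("tin",p,e.tolist())
b=lambda L:px(L,(362,172),6.5); bt=lambda L:px(np.array(L)-[400,0],(403,210),7)
H=.066
def lid(P,p):
    P=np.array(P,float); m=P[:,2]>1; Q=P.copy(); u=np.array([-np.cos(p[3]),0,np.sin(p[3])])
    Q[m]=np.array([.068,0,H])+.150*u; Q[m,1]=P[m,1]; return Q
p,e=fit([("side",[(.068,.031,H),(.068,-.031,H),(-.068,-.031,H),(-.068,.031,H),(-.068,.031,0),(-.068,-.031,0),(.068,.031,0)],b([(106,348),(188,315),(376,413),(292,450),(285,563),(367,522),(105,450)])),
 ("side",[(0,.031,2),(0,-.031,2)],b([(48,68),(137,37)])),
 ("top",[(.068,.031,H),(.068,-.031,H)],bt([(460,245),(613,245)])),("top",[(0,.031,2),(0,-.031,2)],bt([(508,68),(672,68)]))],[.4,-.2,0,1.8],lid);print("bin",p,e.tolist())
for n,uv in(("glr",None),):
  for nm,q in(("glass_r",(463,255)),("glass_l",(173,262))):
    f=lambda a:(proj("top",[(a[0],a[1],.088)])[0]-q); print(nm,least_squares(f,[.4,0]).x)
E
```

```text
stand [ 0.5189  0.3745 -0.1451] [[0.051266151269317106, 0.12821188902859149], [-0.4194260082804533, 0.231416988846604], [-0.29770390387511725, 1.1716268010600857], [-0.8008348589846719, -0.3138911925119032], [0.5303539894939036, -0.10394424066089414], [-0.6266188236541836, -0.24044537764871166], [-0.49286123157057204, -0.8276339351307342], [0.15950715739847965, -0.6108630052441981], [0.4317520697832151, -0.3683122191256416], [0.6453941568313724, 0.2458863677201748], [0.03136710056344327, -0.3554102426879808]]
tin [ 0.5188  0.3754 -0.1073] [[0.03388164400843152, -0.14935503517489224], [0.2819215827561834, 0.42823260690067855], [0.03152196905458027, -0.22831455790674227], [-0.17216998665017513, -0.01095359877484725], [-0.45037248927508244, -0.5728157507770106], [-0.8231508569536459, -0.029255255621478682], [0.8330329963378631, 0.5082812385174407], [0.2563618883313552, 0.20664538095422813]]
bin [ 0.5103 -0.1784 -0.0207  1.9016] [[-0.49367844070127376, 0.10991822304228549], [-0.03662900979151118, -0.6561628464960734], [0.4554283087504132, -0.030039191829587253], [0.21214161127869602, 0.6562055974127645], [-0.08650332502196534, 0.3740878933801923], [0.2599412980682132, 0.13063700732692496], [-1.1637868590045173, 1.058316717394149], [0.008160098339715205, 0.3403411083118897], [-0.19649003624425632, -0.15285707160057882], [-0.29924361429897317, -0.09756570312802637], [0.4629568475590986, -0.15842147820771402], [-0.11465143545814271, 0.0619937087570861], [1.0339324744520013, -0.017306788751994873]]
glass_r [ 0.5447 -0.2855]
glass_l [0.5438 0.5009]
```

```bash
cat >> h.py <<'E'
def ray(n,uv,z):
    return least_squares(lambda a:proj(n,[(a[0],a[1],z)])[0]-uv,[.4,0]).x.round(3)
from scipy.spatial.transform import Rotation as Ro
def plan(p,psi,claw=None,n=None,vmax=.040,steps=None):
    """rows to bring the GRASP point to p, tool down, tool-y at world yaw psi (deg)"""
    from cell import r
    s=r.sense(); q=Ro.from_quat(s["tool_rot"]); x=np.array(s["eef_pos"]); o=r.grasp_offset
    a=np.radians(psi); T=Ro.from_matrix(np.c_[[np.sin(a),-np.cos(a),0],[np.cos(a),np.sin(a),0],[0,0,-1]])
    P=np.array(p)+[0,0,o]; rv=(q.inv()*T).as_rotvec(degrees=True); d=P-x
    N=n or int(np.ceil(max(np.linalg.norm(d)/vmax,np.linalg.norm(rv)/7)))
    inc=Ro.from_rotvec(rv/N,degrees=True)
    print("N",N,"rv",rv.round(2)); c=q
    for i in range(N):
        print((c.inv().apply(d/N)).round(4).tolist(),(rv/N).round(2).tolist()); c=c*inc
def st():
    from cell import r
    s=r.sense();q=Ro.from_quat(s["tool_rot"]);M=q.as_matrix()
    print("t",round(s["t"],2),"grasp",(np.array(s["eef_pos"])+M[:,2]*r.grasp_offset).round(4),"z",M[:,2].round(3),"psi",np.degrees(np.arctan2(M[1,1],M[0,1])).round(2),"F",np.round(s["contact_force"],1),"w",round(s["width"],4),"gf",round(s["grasp_force"],1),"q",np.round(s["joint_positions"],2))
E
python3 - <<'E'
from h import *
for z in(0,.3,.5,.7): print(z,"machine front top R",ray("top",(410,200),z),"L",ray("top",(210,205),z),"tray",ray("top",(375,267),z),ray("top",(262,267),z))
print("machine base L side", ray("side",(265,262),0),"term",[ray("top",q,.024) for q in((450,215),(473,225),(497,178),(474,167))])
st(); plan((.519,.375,.13),-7)
E
```

```text
0 machine front top R [ 0.714 -0.16 ] L [0.714 0.416] tray [ 0.524 -0.054] [0.531 0.268]
0.3 machine front top R [ 0.661 -0.119] L [0.661 0.359] tray [ 0.503 -0.031] [0.509 0.236]
0.5 machine front top R [ 0.626 -0.092] L [0.626 0.322] tray [ 0.489 -0.016] [0.495 0.215]
0.7 machine front top R [ 0.591 -0.065] L [0.59  0.284] tray [ 0.476 -0.   ] [0.48  0.194]
machine base L side [0.73  0.213] term [array([ 0.664, -0.268]), array([ 0.634, -0.332]), array([ 0.767, -0.406]), array([ 0.801, -0.342])]
t 0.1 grasp [0.1153 0.4863 0.2496] z [-0.    -0.001 -1.   ] psi 76.66 F [ 1.3 -1.2 -0.1] w 0.0849 gf 0.0 q [ 1.34  0.21 -0.03  1.32 -0.    1.57]Traceback (most recent call last):
  File "<stdin>", line 4, in <module>
  File "h.py", line 18, in plan
    a=np.radians(psi); T=Ro.from_matrix(np.c_[[np.sin(a),-np.cos(a),0],[np.cos(a),np.sin(a),0],[0,0,-1]])
                         ~~~~~~~~~~~~~~^^^^^^^^^^^^^^^^^^^^^^^^^^^^^^^^^^^^^^^^^^^^^^^^^^^^^^^^^^^^^^^^^^
  File "scipy/spatial/transform/_rotation.pyx", line 1143, in scipy.spatial.transform._rotation.Rotation.from_matrix
ValueError: Non-positive determinant (left-handed or null coordinate frame) in rotation matrix 0: [[-0.12186934  0.99254615  0.        ]
 [-0.99254615 -0.12186934  0.        ]
 [ 0.          0.         -1.        ]].
```

```bash
sed -i 's/\[np.sin(a),-np.cos(a),0\]/[-np.sin(a),np.cos(a),0]/' h.py; python3 - <<'E'
from h import *
plan((.519,.375,.13),-7)
E
```

```text
N 12 rv [-4.000e-02  4.000e-02  8.366e+01]
[-0.0349, -0.0013, 0.01] [-0.0, 0.0, 6.97]
[-0.0348, 0.003, 0.01] [-0.0, 0.0, 6.97]
[-0.0342, 0.0072, 0.01] [-0.0, 0.0, 6.97]
[-0.033, 0.0113, 0.01] [-0.0, 0.0, 6.97]
[-0.0314, 0.0152, 0.01] [-0.0, 0.0, 6.97]
[-0.0293, 0.0189, 0.01] [-0.0, 0.0, 6.97]
[-0.0268, 0.0223, 0.01] [-0.0, 0.0, 6.97]
[-0.0239, 0.0254, 0.01] [-0.0, 0.0, 6.97]
[-0.0207, 0.0281, 0.01] [-0.0, 0.0, 6.97]
[-0.0171, 0.0304, 0.01] [-0.0, 0.0, 6.97]
[-0.0133, 0.0323, 0.01] [-0.0, 0.0, 6.97]
[-0.0093, 0.0336, 0.01] [-0.0, 0.0, 6.97]
```

>>> apply_moves(increments=[[0.085,-0.035,-0.001,0.01,0,0,7],[0.085,-0.035,0.003,0.01,0,0,7],[0.085,-0.034,0.007,0.01,0,0,7],[0.085,-0.033,0.011,0.01,0,0,7],[0.085,-0.031,0.015,0.01,0,0,7]], force=40)

```text
t: 0.52
eef_pos: [0.2845, 0.4391, 0.354]
tool_rot: [0.412, 0.911, -0.0, -0.0]
contact_force: [-0.2, 0.7, 0.4]
width: 0.085
grasp_force: 0.0
```

>>> apply_moves(increments=[[0.085,-0.029,0.019,0.01,0,0,7],[0.085,-0.027,0.022,0.01,0,0,7],[0.085,-0.024,0.025,0.01,0,0,7],[0.085,-0.021,0.028,0.01,0,0,7],[0.085,-0.017,0.03,0.01,0,0,7]])

```text
t: 0.93
eef_pos: [0.4516, 0.3914, 0.3039]
tool_rot: [0.667, 0.745, -0.0, -0.0]
contact_force: [0.4, 0.4, 0.9]
width: 0.0849
grasp_force: 0.0
```

>>> apply_moves(increments=[[0.085,-0.013,0.032,0.01,0,0,7],[0.085,-0.009,0.034,0.01,0,0,6.5],[0.085,0,0,0,0,0,0],[0.085,0,0,0,0,0,0]])

```text
t: 1.27
eef_pos: [0.5185, 0.3729, 0.2831]
tool_rot: [0.749, 0.663, -0.001, -0.0]
contact_force: [-0.1, -0.0, -0.6]
width: 0.0853
grasp_force: 0.0
```

```bash
python3 - <<'E'
from h import *
st(); plan((.519,.375,.040),-7)
from cell import cams
s=cams.snapshot("side")["color"];t=cams.snapshot("top")["color"]
E
```

```text
t 1.27 grasp [0.5182 0.3727 0.1284] z [-0.002 -0.001 -1.   ] psi -6.97 F [-0.1 -0.  -0.6] w 0.0853 gf 0.0 q [0.62 0.55 0.14 1.17 0.   2.32]
N 3 rv [-0.1   0.09  0.03]
[0.0008, 0.0001, 0.0295] [-0.03, 0.03, 0.01]
[0.0007, 0.0001, 0.0295] [-0.03, 0.03, 0.01]
[0.0007, 0.0001, 0.0295] [-0.03, 0.03, 0.01]
```

>>> apply_moves(increments=[[0.085,0.001,0,0.03,0,0,0],[0.085,0.001,0,0.03,0,0,0],[0.085,0,0,0.02,0,0,0],[0.085,0,0,0.01,0,0,0],[0.085,0,0,0,0,0,0]])

```text
t: 1.78
eef_pos: [0.5161, 0.3761, 0.1932]
tool_rot: [0.747, 0.664, -0.001, -0.0]
contact_force: [-1.3, 0.6, -0.3]
width: 0.0848
grasp_force: 0.0
```

>>> apply_moves(increments=[[0.03,0,0,0,0,0,0],[0.03,0,0,0,0,0,0],[0.03,0,0,0,0,0,0],[0.03,0,0,0,0,0,0],[0.03,0,0,0,0,0,0]], force=40)

```text
t: 2.2
eef_pos: [0.518, 0.3763, 0.1962]
tool_rot: [0.748, 0.664, 0.001, 0.0]
contact_force: [-0.1, -0.4, 8.6]
width: 0.0393
grasp_force: 40.5
```

>>> apply_moves(increments=[[0.03,0,0,0,0,0,0],[0.03,0,0,0,0,0,0],[0.03,0,0,0,0,0,0]])

```text
t: 2.45
eef_pos: [0.518, 0.3763, 0.1962]
tool_rot: [0.748, 0.664, 0.001, 0.0]
contact_force: [-0.6, -0.3, 9.3]
width: 0.0394
grasp_force: 40.5
```

```bash
python3 - <<'E'
from h import *
st()
E
```

```text
t 2.45 grasp [0.5183 0.3765 0.0415] z [ 0.002  0.002 -1.   ] psi -6.84 F [-0.6 -0.3  9.3] w 0.0394 gf 40.5 q [0.63 0.61 0.01 0.97 0.   2.32]
```

>>> apply_moves(increments=[[0.03,0,0,-0.01,0,0,0],[0.03,0,0,-0.02,0,0,0],[0.03,0,0,-0.03,0,0,0],[0.03,0,0,-0.03,0,0,0],[0.03,0,0,0,0,0,0]])

```text
t: 2.87
eef_pos: [0.5186, 0.3767, 0.2917]
tool_rot: [0.748, 0.664, 0.004, 0.0]
contact_force: [2.1, 0.8, -0.6]
width: 0.0397
grasp_force: 41.0
```

```bash
python3 - <<'E'
from h import *
st(); plan((.40,.15,.12),89)
from cell import cams
s=cams.snapshot("side")["color"];cv2.imwrite("pics/lift.png",cv2.resize(s[190:340,200:400],None,fx=3,fy=3,interpolation=2))
E
```

```text
t 2.87 grasp [0.5197 0.3775 0.137 ] z [ 0.007  0.005 -1.   ] psi -6.84 F [ 2.1  0.8 -0.6] w 0.0397 gf 41.0 q [ 0.63  0.54  0.15  1.18 -0.    2.32]
N 14 rv [ 5.400e-01  5.000e-02 -9.584e+01]
[-0.0171, -0.0065, 0.0011] [0.04, 0.0, -6.85]
[-0.0162, -0.0085, 0.0011] [0.04, 0.0, -6.85]
[-0.0151, -0.0104, 0.0011] [0.04, 0.0, -6.85]
[-0.0137, -0.0121, 0.0011] [0.04, 0.0, -6.85]
[-0.0122, -0.0136, 0.0011] [0.04, 0.0, -6.85]
[-0.0105, -0.015, 0.0011] [0.04, 0.0, -6.85]
[-0.0086, -0.0161, 0.0011] [0.04, 0.0, -6.85]
[-0.0066, -0.017, 0.0011] [0.04, 0.0, -6.85]
[-0.0046, -0.0177, 0.0011] [0.04, 0.0, -6.85]
[-0.0024, -0.0181, 0.0012] [0.04, 0.0, -6.85]
[-0.0002, -0.0183, 0.0012] [0.04, 0.0, -6.85]
[0.0019, -0.0182, 0.0012] [0.04, 0.0, -6.85]
[0.0041, -0.0178, 0.0012] [0.04, 0.0, -6.85]
[0.0062, -0.0172, 0.0012] [0.04, 0.0, -6.85]
```

View pics/lift.png

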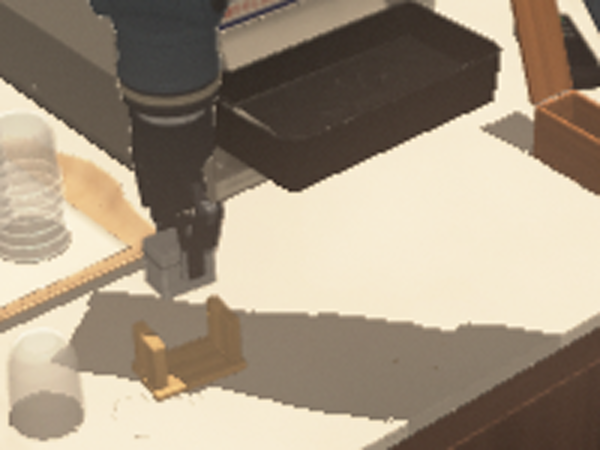

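The tin is clear of the stand and held upright (crop 180,265), with the empty stand below it. Carrying it to free counter with a turn.

>>> apply_moves(increments=[[0.03,-0.017,-0.007,0.001,0,0,-6.8],[0.03,-0.016,-0.009,0.001,0,0,-6.8],[0.03,-0.015,-0.01,0.001,0,0,-6.8],[0.03,-0.014,-0.012,0.001,0,0,-6.8],[0.03,-0.012,-0.014,0.001,0,0,-6.8]])

```text
t: 3.33
eef_pos: [0.4733, 0.2944, 0.2791]
tool_rot: [0.519, 0.855, -0.0, -0.0]
contact_force: [0.6, -0.4, -0.9]
width: 0.0394
grasp_force: 41.0
```

>>> apply_moves(increments=[[0.03,-0.01,-0.015,0.001,0,0,-6.8],[0.03,-0.009,-0.016,0.001,0,0,-6.8],[0.03,-0.007,-0.017,0.001,0,0,-6.8],[0.03,-0.005,-0.018,0.001,0,0,-6.8],[0.03,-0.002,-0.018,0.001,0,0,-6.8]])

```text
t: 3.75
eef_pos: [0.4306, 0.2133, 0.2742]
tool_rot: [0.246, 0.969, -0.0, -0.0]
contact_force: [0.1, -0.6, -1.7]
width: 0.0397
grasp_force: 41.0
```

>>> apply_moves(increments=[[0.03,0,-0.018,0.001,0,0,-6.8],[0.03,0.002,-0.018,0.001,0,0,-6.8],[0.03,0.004,-0.018,0.001,0,0,-6.8],[0.03,0.006,-0.017,0.001,0,0,-6.8],[0.03,0,0,0,0,0,0]])

```text
t: 4.17
eef_pos: [0.3953, 0.1482, 0.2701]
tool_rot: [0.01, 1.0, -0.001, -0.001]
contact_force: [-1.2, 0.8, -2.1]
width: 0.0396
grasp_force: 41.1
```

```bash
python3 - <<'E'
from h import *
st(); plan((.40,.15,.037),89)
E
```

```text
t 4.17 grasp [0.3949 0.148  0.1154] z [-0.002 -0.001 -1.   ] psi 88.81 F [-1.2  0.8 -2.1] w 0.0396 gf 41.1 q [ 0.36  0.13 -0.49  0.96 -0.    0.38]
N 2 rv [-0.08 -0.12 -0.19]
[-0.0024, 0.001, 0.0392] [-0.04, -0.06, -0.09]
[-0.0024, 0.001, 0.0392] [-0.04, -0.06, -0.09]
```

>>> apply_moves(increments=[[0.03,0,0,0.03,0,0,0],[0.03,0,0,0.03,0,0,0],[0.03,0,0,0.012,0,0,0],[0.03,0,0,0,0,0,0]])

```text
t: 4.5
eef_pos: [0.3957, 0.1499, 0.1961]
tool_rot: [0.015, 1.0, -0.001, -0.002]
contact_force: [-1.0, 0.0, -2.0]
width: 0.0398
grasp_force: 41.0
```

>>> apply_moves(increments=[[0.03,0,0,0.002,0,0,0],[0.03,0,0,0.002,0,0,0],[0.03,0,0,0.002,0,0,0],[0.03,0,0,0,0,0,0]])

```text
t: 4.83
eef_pos: [0.3974, 0.1505, 0.1931]
tool_rot: [0.014, 1.0, 0.0, 0.0]
contact_force: [-0.3, -0.3, -2.2]
width: 0.0396
grasp_force: 41.0
```

>>> apply_moves(increments=[[0.03,0,0,0.001,0,0,0],[0.03,0,0,0.001,0,0,0],[0.03,0,0,0,0,0,0]])

```text
t: 5.08
eef_pos: [0.3971, 0.1504, 0.1908]
tool_rot: [0.014, 1.0, 0.0, 0.0]
contact_force: [-0.0, 1.3, -2.0]
width: 0.0396
grasp_force: 41.0
```

>>> apply_moves(increments=[[0.03,0,0,0.001,0,0,0],[0.03,0,0,0.001,0,0,0],[0.03,0,0,0,0,0,0]])

```text
t: 5.33
eef_pos: [0.397, 0.1503, 0.1885]
tool_rot: [0.014, 1.0, -0.0, -0.0]
contact_force: [0.3, -0.5, -2.0]
width: 0.0398
grasp_force: 41.0
```

>>> apply_moves(increments=[[0.03,0,0,0.001,0,0,0],[0.03,0,0,0,0,0,0]])

```text
t: 5.5
eef_pos: [0.3971, 0.1503, 0.1882]
tool_rot: [0.014, 1.0, 0.0, 0.0]
contact_force: [-4.9, -3.1, 15.9]
width: 0.0395
grasp_force: 43.2
```

>>> apply_moves(increments=[[0.03,0,0,0.001,0,0,0],[0.03,0,0,0,0,0,0]])

```text
t: 5.67
eef_pos: [0.3971, 0.1503, 0.188]
tool_rot: [0.014, 1.0, 0.0, 0.0]
contact_force: [-13.2, -5.6, 41.8]
width: 0.0393
grasp_force: 46.4
```

>>> apply_moves(increments=[[0.03,0,0,-0.001,0,0,0],[0.03,0,0,-0.0005,0,0,0],[0.05,0,0,0,0,0,0],[0.07,0,0,0,0,0,0],[0.085,0,0,0,0,0,0]])

```text
t: 6.08
eef_pos: [0.3971, 0.1504, 0.1881]
tool_rot: [0.014, 1.0, -0.0, -0.0]
contact_force: [0.2, 0.3, -0.3]
width: 0.0725
grasp_force: 0.0
```

>>> apply_moves(increments=[[0.085,0,0,0,0,0,0],[0.085,0,0,0,0,0,0],[0.085,0,0,-0.02,0,0,0],[0.085,0,0,-0.03,0,0,0],[0.085,0,0,-0.03,0,0,0]])

```text
t: 6.5
eef_pos: [0.3966, 0.1501, 0.2687]
tool_rot: [0.014, 1.0, -0.0, -0.001]
contact_force: [1.8, -0.1, 0.2]
width: 0.0852
grasp_force: 0.0
```

```bash
python3 - <<'E'
from h import *
st(); plan((.397,.1503,.115),-1.2)
E
```

```text
t 6.5 grasp [0.3963 0.15   0.114 ] z [-0.002 -0.001 -1.   ] psi 88.36 F [ 1.8 -0.1  0.2] w 0.0852 gf 0.0 q [ 0.36  0.14 -0.48  0.95  0.    0.39]
N 13 rv [-1.200e-01 -5.000e-02  8.956e+01]
[-0.0, 0.0, -0.0001] [-0.01, -0.0, 6.89]
[-0.0, 0.0, -0.0001] [-0.01, -0.0, 6.89]
[-0.0, 0.0, -0.0001] [-0.01, -0.0, 6.89]
[-0.0, 0.0, -0.0001] [-0.01, -0.0, 6.89]
[-0.0, 0.0, -0.0001] [-0.01, -0.0, 6.89]
[-0.0, 0.0, -0.0001] [-0.01, -0.0, 6.89]
[-0.0, 0.0, -0.0001] [-0.01, -0.0, 6.89]
[-0.0, 0.0, -0.0001] [-0.01, -0.0, 6.89]
[-0.0, 0.0, -0.0001] [-0.01, -0.0, 6.89]
[-0.0, 0.0, -0.0001] [-0.01, -0.0, 6.89]
[0.0, 0.0, -0.0001] [-0.01, -0.0, 6.89]
[0.0, 0.0, -0.0001] [-0.01, -0.0, 6.89]
[0.0, 0.0, -0.0001] [-0.01, -0.0, 6.89]
```

>>> apply_moves(increments=[[0.085,0,0,0,0,0,7],[0.085,0,0,0,0,0,7],[0.085,0,0,0,0,0,7],[0.085,0,0,0,0,0,7],[0.085,0,0,0,0,0,7]])

```text
t: 6.92
eef_pos: [0.3971, 0.1503, 0.2682]
tool_rot: [0.317, 0.948, 0.0, 0.0]
contact_force: [-0.1, 0.1, -0.1]
width: 0.0851
grasp_force: 0.0
```

>>> apply_moves(increments=[[0.085,0,0,0,0,0,7],[0.085,0,0,0,0,0,7],[0.085,0,0,0,0,0,7],[0.085,0,0,0,0,0,7],[0.085,0,0,0,0,0,7]])

```text
t: 7.33
eef_pos: [0.3971, 0.1503, 0.2681]
tool_rot: [0.588, 0.809, -0.0, -0.0]
contact_force: [-0.2, -0.1, 0.4]
width: 0.0852
grasp_force: 0.0
```

>>> apply_moves(increments=[[0.085,0,0,0,0,0,7],[0.085,0,0,0,0,0,7],[0.085,0,0,0,0,0,6],[0.085,0,0,0,0,0,0]])

```text
t: 7.67
eef_pos: [0.3971, 0.1503, 0.2681]
tool_rot: [0.719, 0.695, -0.0, -0.0]
contact_force: [-0.7, -0.5, -0.4]
width: 0.0848
grasp_force: 0.0
```

```bash
python3 - <<'E'
from h import *
st(); plan((.397,.1503,.034),-1.4)
from cell import cams
s=cams.snapshot("side")["color"];cv2.imwrite("pics/re.png",cv2.resize(s[220:330,280:400],None,fx=5,fy=5,interpolation=2))
E
```

```text
t 7.67 grasp [0.397  0.1503 0.1134] z [-0. -0. -1.] psi -1.94 F [-0.7 -0.5 -0.4] w 0.0848 gf 0.0 q [ 0.36  0.14 -0.48  0.95 -0.    1.97]
N 2 rv [-0.01  0.   -0.54]
[-0.0, -0.0, 0.0397] [-0.0, 0.0, -0.27]
[-0.0, -0.0, 0.0397] [-0.0, 0.0, -0.27]
```

View pics/re.png

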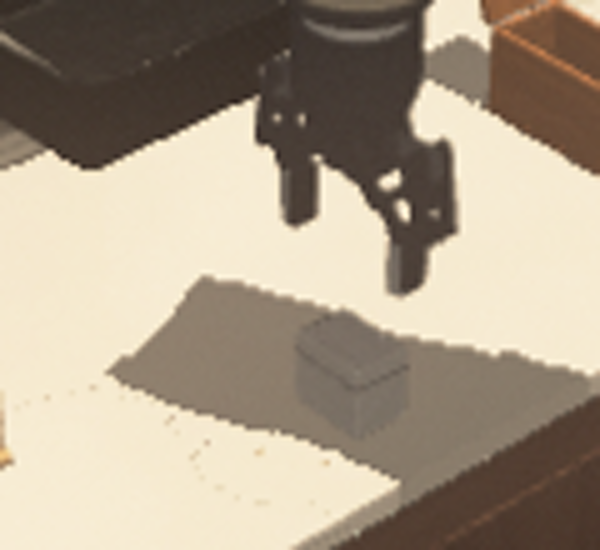

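The tin stands upright on the counter (crop 352,375), with the fingers lined up beyond its narrow ends.

>>> apply_moves(increments=[[0.085,0,0,0.03,0,0,0],[0.085,0,0,0.03,0,0,0],[0.085,0,0,0.019,0,0,0],[0.085,0,0,0,0,0,0]])

```text
t: 8.05
eef_pos: [0.3956, 0.1498, 0.1862]
tool_rot: [0.716, 0.698, -0.002, -0.001]
contact_force: [-0.5, -0.7, 0.2]
width: 0.0852
grasp_force: 0.0
```

>>> apply_moves(increments=[[0.045,0,0,0,0,0,0],[0.045,0,0,0,0,0,0],[0.045,0,0,0,0,0,0],[0.045,0,0,0,0,0,0],[0.045,0,0,0,0,0,0]])

```text
t: 8.47
eef_pos: [0.3976, 0.1506, 0.1906]
tool_rot: [0.717, 0.697, 0.001, 0.0]
contact_force: [-2.2, -0.7, 8.2]
width: 0.0554
grasp_force: 42.7
```

>>> apply_moves(increments=[[0.045,0,0,0,0,0,0],[0.045,0,0,0,0,0,0],[0.045,0,0,-0.01,0,0,0],[0.045,0,0,-0.03,0,0,0],[0.045,0,0,-0.04,0,0,0]])

```text
t: 8.88
eef_pos: [0.3962, 0.15, 0.2695]
tool_rot: [0.717, 0.697, -0.001, -0.001]
contact_force: [1.3, 0.4, -2.8]
width: 0.0554
grasp_force: 43.4
```

>>> apply_moves(increments=[[0.045,0,0,-0.035,0,0,0],[0.045,0,0,0,0,0,0]])

```text
t: 9.05
eef_pos: [0.3988, 0.1509, 0.3113]
tool_rot: [0.717, 0.697, 0.005, 0.002]
contact_force: [2.1, 1.0, -0.4]
width: 0.0554
grasp_force: 43.7
```

```bash
python3 - <<'E'
from h import *
st(); plan((.508,-.178,.15),-1.2)
E
```

```text
t 9.05 grasp [0.4002 0.1515 0.1566] z [ 0.009  0.003 -1.   ] psi -1.6 F [ 2.1  1.  -0.4] w 0.0554 gf 43.7 q [ 0.36  0.1  -0.41  1.05 -0.    1.96]
N 9 rv [ 0.53 -0.21 -0.39]
[-0.0362, 0.0131, 0.0007] [0.06, -0.02, -0.04]
[-0.0362, 0.0131, 0.0007] [0.06, -0.02, -0.04]
[-0.0362, 0.0131, 0.0007] [0.06, -0.02, -0.04]
[-0.0362, 0.0131, 0.0007] [0.06, -0.02, -0.04]
[-0.0362, 0.013, 0.0007] [0.06, -0.02, -0.04]
[-0.0362, 0.013, 0.0007] [0.06, -0.02, -0.04]
[-0.0363, 0.013, 0.0007] [0.06, -0.02, -0.04]
[-0.0363, 0.013, 0.0007] [0.06, -0.02, -0.04]
[-0.0363, 0.0129, 0.0007] [0.06, -0.02, -0.04]
```

>>> apply_moves(increments=[[0.045,-0.02,0,0,0,0,0],[0.045,-0.035,0,0,0,0,0],[0.045,-0.035,0,0,0,0,0],[0.045,-0.035,0,0,0,0,0],[0.045,-0.035,0,0,0,0,0]])

```text
t: 9.47
eef_pos: [0.3922, -0.011, 0.3052]
tool_rot: [0.717, 0.697, 0.001, 0.001]
contact_force: [1.3, -0.4, -1.9]
width: 0.0556
grasp_force: 43.6
```

>>> apply_moves(increments=[[0.045,-0.035,0,0,0,0,0],[0.045,-0.035,0,0,0,0,0],[0.045,-0.035,0,0,0,0,0],[0.045,-0.035,0.015,0,0,0,0],[0.045,-0.02,0.02,0,0,0,0]])

```text
t: 9.88
eef_pos: [0.4222, -0.1736, 0.3053]
tool_rot: [0.718, 0.696, 0.0, 0.001]
contact_force: [1.2, 1.3, -2.2]
width: 0.0553
grasp_force: 43.5
```

>>> apply_moves(increments=[[0.045,-0.01,0.035,0,0,0,0],[0.045,0,0.025,0,0,0,0],[0.045,0,0.015,0,0,0,0],[0.045,0,0,0,0,0,0],[0.045,0,0,0,0,0,0]])

```text
t: 10.3
eef_pos: [0.498, -0.1827, 0.3045]
tool_rot: [0.717, 0.697, 0.0, 0.0]
contact_force: [-1.2, 0.3, -2.1]
width: 0.0553
grasp_force: 43.6
```

```bash
python3 - <<'E'
from h import *
st(); plan((.508,-.178,.11),-1.2)
from cell import cams
s=cams.snapshot("side")["color"];t=cams.snapshot("top")["color"]
im=np.zeros((600,800,3),np.uint8)
im[:,:400]=cv2.resize(s[165:285,355:435],(400,600),interpolation=2)
im[:,400:]=cv2.resize(t[200:305,385:455],(400,600),interpolation=2)
cv2.imwrite("pics/ab.png",im)
E
```

```text
t 10.3 grasp [ 0.498  -0.1827  0.1498] z [ 0. -0. -1.] psi -1.59 F [-1.2  0.3 -2.1] w 0.0553 gf 43.6 q [-0.35  0.31 -0.16  1.1  -0.    1.25]
N 2 rv [ 0.02  0.01 -0.39]
[0.0025, 0.0049, 0.0199] [0.01, 0.0, -0.19]
[0.0025, 0.005, 0.0199] [0.01, 0.0, -0.19]
```

View pics/ab.png

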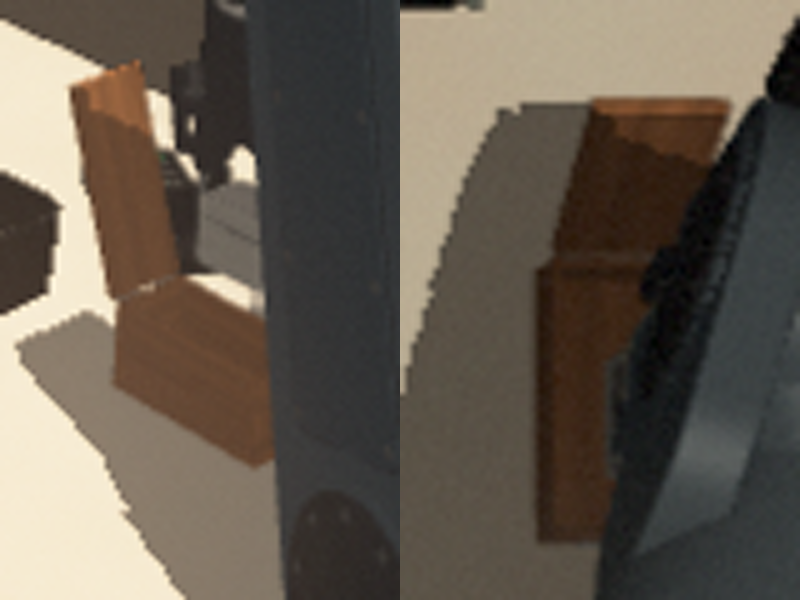

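```bash
python3 - <<'E'
from h import *
H=.066
b=lambda L:px(L,(362,172),6.5); bt=lambda L:px(np.array(L)-[400,0],(403,210),7)
print(proj("top",rz([(.068,.031,0),(-.068,.031,0),(-.068,.031,H),(.068,.031,H),(.068,-.031,H),(-.068,-.031,H)],.5103,-.1784,-.0207)).round(1))
sd=("side",[(.068,.031,H),(.068,-.031,H),(-.068,-.031,H),(-.068,.031,H),(-.068,.031,0),(-.068,-.031,0)],b([(106,348),(188,315),(376,413),(292,450),(285,563),(367,522)]))
tp=("top",[(.068,.031,H),(.068,-.031,H),(-.068,.031,0)],np.r_[bt([(460,245),(613,245)]),[(409.5,294.5)]])
for o in([sd],[tp],[sd,tp]): print(fit(o,[.5,-.18,0])[0].round(4))
t=cv2.imread("pics/top0.png"); print(t[262:264,404:440].astype(int).sum(2)//3)
print(t[286:300,420:426].mean(1).mean(1).round())
E
```

```text
[[407.8 246.9]
 [408.6 294.7]
 [411.7 294.1]
 [410.8 244.5]
 [433.4 244.4]
 [434.5 294.1]]
[ 0.511  -0.1791 -0.0255]
[ 0.5104 -0.1795 -0.0053]
[ 0.5107 -0.1789 -0.0165]
[[154 153 153 136  53  27  20  49  78  77  83  83  81  79  79  77  83  80
   83  81  81  78  76  71  35  23  26  36  65  96 135 153 153 151 152 151]
 [155 155 154 136  54  22  25  48  80  80  82  81  78  76  78  81  77  85
   84  81  79  80  80  70  40  18  22  35  63  97 136 152 152 153 153 151]]
[ 84.  84.  84.  81.  49.  49.  55.  78.  83. 146. 152. 151. 151. 152.]
```

>>> apply_moves(increments=[[0.045,0.0034,0.012,0.01,0,0,-0.4],[0.045,0,0,0.03,0,0,0],[0.045,0,0,0,0,0,0],[0.045,0,0,0,0,0,0]])

```text
t: 10.73
eef_pos: [0.5085, -0.1793, 0.2639]
tool_rot: [0.715, 0.699, -0.001, -0.001]
contact_force: [-0.4, 0.4, -1.1]
width: 0.0553
grasp_force: 43.8
```

>>> apply_moves(increments=[[0.045,0,0,0.003,0,0,0],[0.045,0,0,0.003,0,0,0],[0.045,0,0,0.002,0,0,0],[0.045,0,0,0.002,0,0,0],[0.045,0,0,0,0,0,0]])

```text
t: 11.15
eef_pos: [0.5096, -0.1796, 0.2542]
tool_rot: [0.715, 0.699, -0.0, 0.0]
contact_force: [-0.8, -0.4, -2.7]
width: 0.0556
grasp_force: 43.8
```

```bash
python3 - <<'E'
from h import *
st()
E
```

```text
t 11.15 grasp [ 0.5096 -0.1796  0.0995] z [ 0. -0. -1.] psi -1.24 F [-0.8 -0.4 -2.7] w 0.0556 gf 43.8 q [-0.34  0.37 -0.21  0.99 -0.    1.25]
```

>>> apply_moves(increments=[[0.045,0,0,0.003,0,0,0],[0.045,0,0,0.003,0,0,0],[0.045,0,0,0,0,0,0]])

```text
t: 11.4
eef_pos: [0.5095, -0.1796, 0.2476]
tool_rot: [0.715, 0.699, -0.0, -0.0]
contact_force: [-1.0, 0.4, -1.9]
width: 0.0551
grasp_force: 43.8
```

>>> apply_moves(increments=[[0.045,0,0,0.004,0,0,0],[0.045,0,0,0.005,0,0,0],[0.045,0,0,0.005,0,0,0],[0.045,0,0,0,0,0,0]])

```text
t: 11.73
eef_pos: [0.5093, -0.1795, 0.2329]
tool_rot: [0.715, 0.699, -0.0, -0.001]
contact_force: [0.0, 0.3, -1.6]
width: 0.0556
grasp_force: 43.8
```

>>> apply_moves(increments=[[0.045,0,0,0.01,0,0,0],[0.045,0,0,0.01,0,0,0],[0.045,0,0,0.008,0,0,0],[0.045,0,0,0,0,0,0],[0.045,0,0,0,0,0,0]])

```text
t: 12.15
eef_pos: [0.5094, -0.1795, 0.2055]
tool_rot: [0.715, 0.699, -0.0, -0.001]
contact_force: [0.7, 0.2, -1.3]
width: 0.0554
grasp_force: 44.0
```

>>> apply_moves(increments=[[0.045,0,0,0.002,0,0,0],[0.045,0,0,0.002,0,0,0],[0.045,0,0,0,0,0,0]])

```text
t: 12.4
eef_pos: [0.5097, -0.1796, 0.2021]
tool_rot: [0.715, 0.699, 0.0, 0.0]
contact_force: [-1.2, 0.0, -2.2]
width: 0.0553
grasp_force: 44.0
```

>>> apply_moves(increments=[[0.045,0,0,0.001,0,0,0],[0.045,0,0,0.001,0,0,0],[0.045,0,0,0,0,0,0]])

```text
t: 12.65
eef_pos: [0.5097, -0.1796, 0.2001]
tool_rot: [0.715, 0.699, -0.0, 0.0]
contact_force: [-1.0, 0.6, -1.8]
width: 0.0554
grasp_force: 44.0
```

>>> apply_moves(increments=[[0.045,0,0,0.001,0,0,0],[0.045,0,0,0.001,0,0,0],[0.045,0,0,0,0,0,0]])

```text
t: 12.9
eef_pos: [0.5096, -0.1796, 0.198]
tool_rot: [0.715, 0.699, -0.0, -0.0]
contact_force: [0.8, -0.6, -1.6]
width: 0.0553
grasp_force: 44.0
```

>>> apply_moves(increments=[[0.045,0,0,0.001,0,0,0],[0.045,0,0,0,0,0,0]])

```text
t: 13.07
eef_pos: [0.5097, -0.1796, 0.1971]
tool_rot: [0.715, 0.699, -0.0, -0.0]
contact_force: [0.4, 0.2, -2.5]
width: 0.0556
grasp_force: 44.0
```

>>> apply_moves(increments=[[0.045,0,0,0.0007,0,0,0],[0.045,0,0,0,0,0,0]])

```text
t: 13.23
eef_pos: [0.5097, -0.1796, 0.1967]
tool_rot: [0.715, 0.699, 0.0, 0.0]
contact_force: [-1.4, -0.3, 2.8]
width: 0.0557
grasp_force: 44.4
```

>>> apply_moves(increments=[[0.045,0,0,0.0007,0,0,0],[0.045,0,0,0,0,0,0]])

```text
t: 13.4
eef_pos: [0.5097, -0.1796, 0.1967]
tool_rot: [0.715, 0.699, 0.0, 0.0]
contact_force: [-6.5, 1.9, 16.3]
width: 0.0555
grasp_force: 46.1
```

Floor contact (16 N) at the expected height. Easing off and releasing.

>>> apply_moves(increments=[[0.045,0,0,-0.0008,0,0,0],[0.055,0,0,0,0,0,0],[0.062,0,0,0,0,0,0],[0.07,0,0,0,0,0,0],[0.07,0,0,0,0,0,0]])

```text
t: 13.82
eef_pos: [0.5098, -0.1796, 0.1966]
tool_rot: [0.715, 0.699, 0.0, 0.0]
contact_force: [0.4, -0.6, -0.3]
width: 0.07
grasp_force: 0.0
```

>>> apply_moves(increments=[[0.07,0,0,0,0,0,0],[0.07,0,0,-0.005,0,0,0],[0.07,0,0,-0.015,0,0,0],[0.07,0,0,-0.02,0,0,0],[0.07,0,0,-0.04,0,0,0]])

```text
t: 14.23
eef_pos: [0.5085, -0.1792, 0.2747]
tool_rot: [0.715, 0.699, -0.001, -0.003]
contact_force: [0.3, -0.5, -1.0]
width: 0.0696
grasp_force: 0.0
```

>>> apply_moves(increments=[[0.07,0,0,-0.04,0,0,0],[0.0,0,0,-0.04,0,0,0],[0.0,0,0,-0.04,0,0,0],[0.0,0,0,0,0,0,0]])

```text
t: 14.57
eef_pos: [0.5104, -0.1799, 0.4047]
tool_rot: [0.715, 0.699, 0.002, 0.005]
contact_force: [1.6, 0.2, 1.0]
width: 0.0344
grasp_force: 0.0
```

```bash
python3 - <<'E'
from h import *
st()
from cell import cams
s=cams.snapshot("side")["color"];t=cams.snapshot("top")["color"]
im=np.zeros((600,800,3),np.uint8)
im[:,:400]=cv2.resize(s[165:285,355:435],(400,600),interpolation=2)
im[:,400:]=cv2.resize(t[200:305,385:455],(400,600),interpolation=2)
cv2.imwrite("pics/in.png",im)
E
```

```text
t 14.57 grasp [ 0.5119 -0.1804  0.25  ] z [ 0.01  -0.003 -1.   ] psi -1.24 F [1.6 0.2 1. ] w 0.0344 gf 0.0 q [-0.34  0.29  0.07  1.34 -0.    1.25]
```

View pics/in.png

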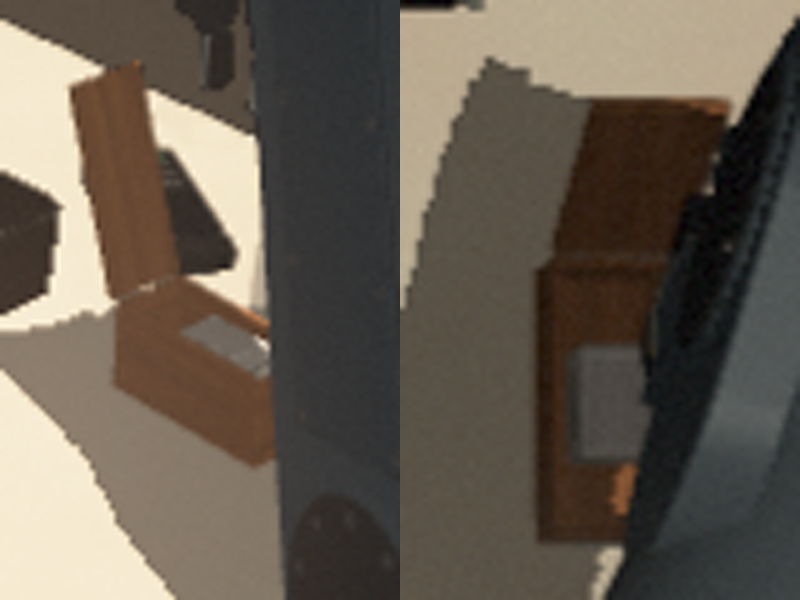

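The tin sits flat on the box floor (top view crop 610,405), clear of the rim. Next I'll bring the closed fingers over and behind the lid.

```bash
python3 - <<'E'
from h import *
for z in(.4,.6,.8): print(proj("side",[(.6,.11,z),(.6,.28,z),(.73,.213,z)]).round().tolist())
plan((.675,-.188,.295),88.8)
E
```

```text
[[313.0, 152.0], [265.0, 168.0], [257.0, 148.0]]
[[312.0, 83.0], [261.0, 96.0], [253.0, 79.0]]
[[311.0, 4.0], [256.0, 13.0], [248.0, 2.0]]
N 13 rv [  0.1    0.2  -90.04]
[-0.0004, 0.0127, -0.0039] [0.01, 0.02, -6.93]
[-0.0019, 0.0126, -0.0039] [0.01, 0.02, -6.93]
[-0.0034, 0.0123, -0.0039] [0.01, 0.02, -6.93]
[-0.0048, 0.0118, -0.0039] [0.01, 0.02, -6.93]
[-0.0062, 0.0111, -0.0039] [0.01, 0.02, -6.93]
[-0.0075, 0.0103, -0.0039] [0.01, 0.02, -6.93]
[-0.0087, 0.0093, -0.0039] [0.01, 0.02, -6.93]
[-0.0098, 0.0082, -0.0039] [0.01, 0.02, -6.93]
[-0.0107, 0.0069, -0.0039] [0.01, 0.02, -6.93]
[-0.0114, 0.0056, -0.0039] [0.01, 0.02, -6.93]
[-0.012, 0.0042, -0.0039] [0.01, 0.02, -6.93]
[-0.0124, 0.0027, -0.0039] [0.01, 0.02, -6.93]
[-0.0127, 0.0012, -0.0039] [0.01, 0.02, -6.93]
```

>>> apply_moves(increments=[[0,0,0.012,-0.008,0,0,-7],[0,-0.002,0.012,-0.008,0,0,-7],[0,-0.003,0.012,-0.008,0,0,-7],[0,-0.005,0.012,-0.008,0,0,-7],[0,-0.006,0.011,-0.008,0,0,-7]])

```text
t: 15.08
eef_pos: [0.5721, -0.1819, 0.4356]
tool_rot: [0.469, 0.883, -0.0, -0.001]
contact_force: [0.3, -0.6, 0.5]
width: -0.0003
grasp_force: 0.0
```

>>> apply_moves(increments=[[0,-0.008,0.01,-0.005,0,0,-7],[0,-0.009,0.009,0,0,0,-7],[0,-0.01,0.008,0,0,0,-7],[0,-0.011,0.007,0,0,0,-7],[0,-0.011,0.006,0,0,0,-7]])

```text
t: 15.5
eef_pos: [0.6361, -0.1854, 0.44]
tool_rot: [0.181, 0.983, 0.0, -0.001]
contact_force: [1.0, 0.6, -0.2]
width: -0.0001
grasp_force: 0.0
```

>>> apply_moves(increments=[[0,-0.012,0.004,0,0,0,-7],[0,-0.012,0.003,0,0,0,-7],[0,-0.013,0.001,0,0,0,-6],[0,0,0,0,0,0,0],[0,0,0,0,0,0,0]])

```text
t: 15.92
eef_pos: [0.674, -0.1867, 0.4395]
tool_rot: [0.012, 1.0, 0.0, -0.001]
contact_force: [0.1, 0.3, -0.2]
width: 0.0002
grasp_force: 0.0
```

```bash
python3 - <<'E'
from h import *
st(); plan((.675,-.188,.188),88.8)
E
```

```text
t 15.92 grasp [ 0.6736 -0.1866  0.2848] z [-0.003  0.001 -1.   ] psi 88.68 F [ 0.1  0.3 -0.2] w 0.0002 gf 0.0 q [-0.27  0.71  0.82  1.68 -0.   -0.25]
N 3 rv [ 0.04 -0.15 -0.12]
[-0.0004, -0.0005, 0.0323] [0.01, -0.05, -0.04]
[-0.0004, -0.0004, 0.0323] [0.01, -0.05, -0.04]
[-0.0004, -0.0004, 0.0323] [0.01, -0.05, -0.04]
```

>>> apply_moves(increments=[[0,0,0,0.03,0,0,0],[0,0,0,0.03,0,0,0],[0,0,0,0.03,0,0,0],[0,0,0,0.005,0,0,0],[0,0,0,0,0,0,0]])

```text
t: 16.33
eef_pos: [0.6724, -0.1865, 0.3451]
tool_rot: [0.012, 1.0, 0.001, -0.002]
contact_force: [-1.0, 0.1, 1.5]
width: 0.0003
grasp_force: 0.0
```

>>> apply_moves(increments=[[0,0.008,0,0,0,0,0],[0,0.008,0,0,0,0,0],[0,0.005,0,0,0,0,0],[0,0.005,0,0,0,0,0],[0,0.005,0,0,0,0,0]])

```text
t: 16.75
eef_pos: [0.6425, -0.1861, 0.348]
tool_rot: [0.011, 1.0, -0.0, 0.001]
contact_force: [2.5, -0.7, 1.3]
width: 0.0002
grasp_force: 0.9
```

>>> apply_moves(increments=[[0,0.005,0,0,0,0,0],[0,0.005,0,0,0,0,0],[0,0.005,0,0,0,0,0],[0,0.005,0,0,0,0,0],[0,0.005,0,0,0,0,0]])

```text
t: 17.17
eef_pos: [0.6177, -0.1854, 0.3482]
tool_rot: [0.011, 1.0, -0.0, 0.002]
contact_force: [5.0, 2.8, 21.0]
width: 0.0001
grasp_force: 1.5
```

```bash
python3 - <<'E'
from h import *
st()
from cell import cams
s=cams.snapshot("side")["color"]
cv2.imwrite("pics/lid1.png",cv2.resize(s[120:270,320:440],(480,600),interpolation=2))
E
```

```text
t 17.17 grasp [ 0.6183 -0.1855  0.1935] z [ 0.004 -0.001 -1.   ] psi 88.77 F [ 5.   2.8 21. ] w 0.0001 gf 1.5 q [-0.29  0.53  0.28  1.32  0.   -0.27]
```

View pics/lid1.png

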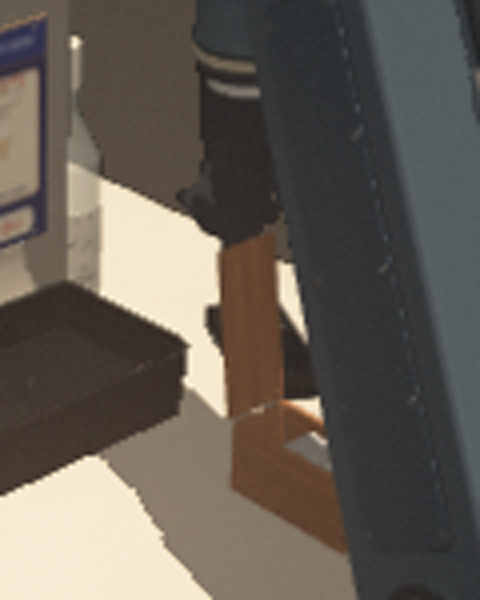

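The lid follows and is near vertical, but its lip is pushing up on the gripper (21 N). I'll raise the hand before going on.

>>> apply_moves(increments=[[0,0,0,-0.01,0,0,0],[0,0,0,-0.01,0,0,0],[0,0,0,-0.005,0,0,0],[0,0,0,0,0,0,0]])

```text
t: 17.55
eef_pos: [0.6178, -0.1855, 0.3732]
tool_rot: [0.011, 1.0, -0.0, 0.001]
contact_force: [0.8, -0.3, 0.7]
width: 0.0001
grasp_force: 0.0
```

>>> apply_moves(increments=[[0,0.005,0,0,0,0,0],[0,0.005,0,0,0,0,0],[0,0.005,0,0,0,0,0],[0,0.005,0,0,0,0,0]])

```text
t: 17.88
eef_pos: [0.5969, -0.185, 0.3713]
tool_rot: [0.011, 1.0, 0.0, -0.0]
contact_force: [0.1, -0.2, 1.0]
width: -0.0001
grasp_force: 0.6
```

```bash
python3 - <<'E'
from h import *
st()
E
```

```text
t 17.88 grasp [ 0.5968 -0.1849  0.2166] z [-0.001  0.    -1.   ] psi 88.76 F [ 0.1 -0.2  1. ] w -0.0001 gf 0.6 q [-0.3   0.49  0.27  1.35  0.   -0.28]
```

>>> apply_moves(increments=[[0,0.008,0,0.002,0,0,0],[0,0.008,0,0.002,0,0,0],[0,0.008,0,0.002,0,0,0],[0,0.009,0,0.003,0,0,0],[0,0.009,0,0.003,0,0,0]])

```text
t: 18.3
eef_pos: [0.5546, -0.1841, 0.3594]
tool_rot: [0.011, 1.0, 0.0, -0.0]
contact_force: [-0.3, 0.6, 1.3]
width: -0.0001
grasp_force: 0.5
```

>>> apply_moves(increments=[[0,0.008,0,0.003,0,0,0],[0,0.008,0,0.004,0,0,0],[0,0.008,0,0.004,0,0,0],[0,0.008,0,0.004,0,0,0],[0,0.007,0,0.004,0,0,0]])

```text
t: 18.72
eef_pos: [0.5155, -0.1832, 0.3403]
tool_rot: [0.011, 1.0, 0.0, -0.0]
contact_force: [0.6, -0.3, 0.4]
width: -0.0002
grasp_force: 0.4
```

```bash
python3 - <<'E'
from h import *
st()
from cell import cams
s=cams.snapshot("side")["color"]
cv2.imwrite("pics/lid2.png",cv2.resize(s[120:270,320:440],(480,600),interpolation=2))
E
```

```text
t 18.72 grasp [ 0.5155 -0.1832  0.1856] z [-0.  0. -1.] psi 88.75 F [ 0.6 -0.3  0.4] w -0.0002 gf 0.4 q [-0.34  0.33 -0.04  1.2  -0.   -0.32]
```

View pics/lid2.png

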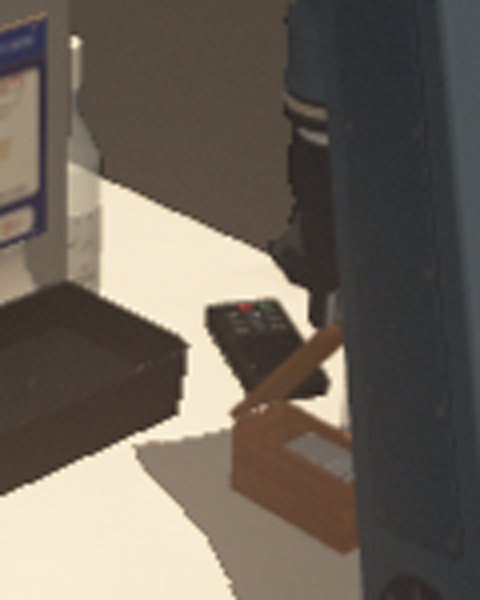

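The lid now leans about 50° over the box (crop hinge 240,410, edge near 335,330), with the fingers on its outer face. Continuing down the arc, slower toward the end.

>>> apply_moves(increments=[[0,0.006,0,0.005,0,0,0],[0,0.005,0,0.005,0,0,0],[0,0.005,0,0.005,0,0,0],[0,0.005,0,0.005,0,0,0],[0,0.005,0,0.006,0,0,0]])

```text
t: 19.18
eef_pos: [0.4901, -0.1827, 0.3142]
tool_rot: [0.011, 1.0, 0.0, 0.0]
contact_force: [0.2, 1.0, 0.4]
width: -0.0002
grasp_force: 0.3
```

>>> apply_moves(increments=[[0,0.004,0,0.006,0,0,0],[0,0.004,0,0.006,0,0,0],[0,0.003,0,0.006,0,0,0],[0,0.003,0,0.006,0,0,0],[0,0.003,0,0.006,0,0,0]])

```text
t: 19.6
eef_pos: [0.4733, -0.1824, 0.284]
tool_rot: [0.011, 1.0, -0.0, -0.0]
contact_force: [1.0, 0.3, 1.4]
width: 0.0
grasp_force: 0.3
```

>>> apply_moves(increments=[[0,0.002,0,0.005,0,0,0],[0,0.001,0,0.004,0,0,0],[0,0.001,0,0.004,0,0,0],[0,0,0,0,0,0,0]])

```text
t: 19.93
eef_pos: [0.4693, -0.1822, 0.2708]
tool_rot: [0.011, 1.0, 0.0, -0.0]
contact_force: [-0.2, 0.7, -0.7]
width: -0.0
grasp_force: 0.0
```

```bash
python3 - <<'E'
from h import *
st()
E
```

```text
t 19.93 grasp [ 0.4692 -0.1821  0.1161] z [-0.001  0.    -1.   ] psi 88.76 F [-0.2  0.7 -0.7] w -0.0 gf 0.0 q [-0.37  0.29 -0.29  1.   -0.   -0.35]
```

>>> apply_moves(increments=[[0,0.001,0,0.003,0,0,0],[0,0,0,0.003,0,0,0],[0,0.001,0,0.003,0,0,0],[0,0,0,0.002,0,0,0],[0,0,0,0.002,0,0,0]])

```text
t: 20.35
eef_pos: [0.4675, -0.1822, 0.2584]
tool_rot: [0.011, 1.0, 0.0, -0.0]
contact_force: [-0.3, 0.4, 0.2]
width: -0.0001
grasp_force: 0.2
```

>>> apply_moves(increments=[[0,0,0,0.002,0,0,0],[0,0,0,0.002,0,0,0],[0,0,0,0.002,0,0,0],[0,0,0,0,0,0,0]])

```text
t: 20.68
eef_pos: [0.4675, -0.1822, 0.2522]
tool_rot: [0.011, 1.0, 0.0, -0.0]
contact_force: [-0.1, -0.2, -0.3]
width: 0.0004
grasp_force: 0.0
```

>>> apply_moves(increments=[[0,0,0,0.001,0,0,0],[0,0,0,0.001,0,0,0],[0,0,0,0.001,0,0,0],[0,0,0,0,0,0,0]])

```text
t: 21.02
eef_pos: [0.4675, -0.1822, 0.2495]
tool_rot: [0.011, 1.0, 0.0, -0.0]
contact_force: [0.8, 0.4, -0.5]
width: 0.0002
grasp_force: 0.0
```

>>> apply_moves(increments=[[0,0,0,0.001,0,0,0],[0,0,0,0.001,0,0,0],[0,0,0,0,0,0,0]])

```text
t: 21.27
eef_pos: [0.4676, -0.1822, 0.2478]
tool_rot: [0.011, 1.0, -0.0, 0.0]
contact_force: [-1.1, 0.0, 6.2]
width: 0.0001
grasp_force: 2.8
```

>>> apply_moves(increments=[[0,0,0,0.001,0,0,0],[0,0,0,0,0,0,0]])

```text
t: 21.43
eef_pos: [0.4676, -0.1822, 0.2476]
tool_rot: [0.011, 1.0, -0.0, 0.0]
contact_force: [-6.7, 2.8, 20.5]
width: -0.0001
grasp_force: 10.1
```

>>> apply_moves(increments=[[0,0,0,0.001,0,0,0],[0,0,0,0,0,0,0]])

```text
t: 21.6
eef_pos: [0.4675, -0.1822, 0.2473]
tool_rot: [0.011, 1.0, -0.0, 0.001]
contact_force: [-12.5, 3.9, 35.6]
width: 0.0002
grasp_force: 17.6
```

The fingers meet a hard stop at exactly the shut height. Retreating to check.

>>> apply_moves(increments=[[0,0,0,-0.002,0,0,0],[0,0,0,-0.005,0,0,0],[0,0,0,-0.02,0,0,0],[0,0,0,-0.03,0,0,0],[0,0,0,-0.04,0,0,0]])

```text
t: 22.02
eef_pos: [0.4668, -0.1819, 0.342]
tool_rot: [0.011, 1.0, 0.001, -0.002]
contact_force: [0.9, -0.0, 0.2]
width: -0.0002
grasp_force: 0.0
```

>>> apply_moves(increments=[[0,0.02,0.03,-0.03,0,0,0],[0,0.02,0.035,0,0,0,0],[0,0.02,0.035,0,0,0,0],[0,0,0.035,0,0,0,0],[0,0,0.035,0,0,0,0]])

```text
t: 22.43
eef_pos: [0.4123, -0.0131, 0.3698]
tool_rot: [0.011, 1.0, -0.0, 0.001]
contact_force: [2.0, 0.3, 0.8]
width: 0.0001
grasp_force: 0.0
```

>>> apply_moves(increments=[[0,0,0.035,0,0,0,0],[0,0,0.035,0,0,0,0],[0,0,0.02,0,0,0,0],[0,0,0,0,0,0,0],[0,0,0,0,0,0,0]])

```text
t: 22.85
eef_pos: [0.4153, 0.0764, 0.3693]
tool_rot: [0.01, 1.0, -0.0, -0.0]
contact_force: [0.4, 0.1, -0.2]
width: 0.0004
grasp_force: 0.0
```

```bash
python3 - <<'E'
from h import *
st()
from cell import cams
s=cams.snapshot("side")["color"];t=cams.snapshot("top")["color"]
im=np.zeros((600,800,3),np.uint8)
im[:,:400]=cv2.resize(s[165:285,355:435],(400,600),interpolation=2)
im[:,400:]=cv2.resize(t[155:305,385:485],(400,600),interpolation=2)
cv2.imwrite("pics/end.png",im)
E
```

```text
t 22.85 grasp [0.4153 0.0764 0.2146] z [-0. -0. -1.] psi 88.9 F [ 0.4  0.1 -0.2] w 0.0004 gf 0.0 q [ 0.18  0.06 -0.3   1.21 -0.    0.2 ]
```

View pics/end.png

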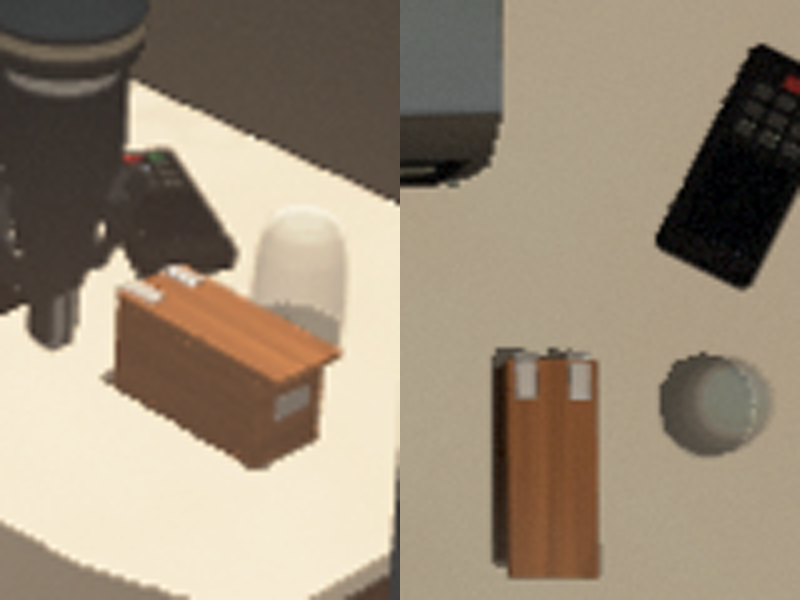

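The lid lies flat on the rim (side crop 230,330), and the glass beside the box and the terminal are where they were. Handing in.

```bash
python3 -c "
from cell import r
print(r.job_done())"
```

```text
the job is handed in; nothing more can be done
None
```

The tin is upright on the floor of the box, regripped by its narrow ends on the way, the lid is fully shut after a controlled lowering, the glasses and terminal were not touched, and the job was handed in at about 23 s.

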